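# Unlatch the instrument case and lay out the step gauge

### The arm

A 7-joint arm with a two-finger parallel gripper is mounted at the origin on the work surface. World frame = base frame: x ahead of the robot, y to its left, z up, the work surface at z = 0. Lengths are in m, angles in rad, forces in N, time in s.
With the tool pointing down it reaches from about 0.425 to 0.95 m from the base axis. Payload 16.7 kg.
Tool frame: the origin (TCP) lies at the very end of the fingers, on their centre line; the grasp point (between the pads) lies 19 mm behind it; z points along the fingers, y is the line along which they close (so a half turn about z gives the same grasp; the last joint's range is limited). The gripper opens to 94 mm and grips with 3 to 60 N. Pads are 16 mm wide; open, the fingers measure 119 mm over their backs; the gripper's body (75 mm by 177 mm) begins 78 mm behind the grasp point.
Start: joints at [0.989, 0.426, 0.074, 1.606, -0.034, 1.111, -0.067], TCP at [0.283, -0.613, 0.205] pointing down, gripper open.
Joint ranges: [-2.85, 2.85], [-0.5, 2.14], [-1.23, 1.37], [0.21, 2.46], [-1.02, 4.16], [0.16, 2.05], [-2.73, 2.73]. Speed limits (rad/s): [1.89, 1.89, 2.39, 2.39, 3.01, 3.01, 3.01].

### API

Orientations are given as [roll, pitch, yaw] about the fixed x, y, z axes, in that order (R = Rz(yaw) Ry(pitch) Rx(roll)).
In Python, from plant import ctrl, optics gives the robot as it stands.
- The arm moves only by the tool jog_arm, never from a script. Its argument "increments" is a list of rows, each an object of numbers: "dx", "dy", "dz": the shift along the tool's x, y, z in cm; "yaw": the turn about the tool's z in rad; "hand": the finger opening in cm, from 0 to 9.4. In form: [{"dx": .., "dy": .., "dz": .., "yaw": .., "hand": ..}, ...]. A call has 1 to 20 rows; each row is the pose to reach, as a shift and turn from the pose commanded when the call began, along the tool's axes at that moment; what a row does not reach only later rows make up. A row lasts 1/10 s, in which the tool goes at most 50 mm and 8.59 degrees, less where a joint would pass 70% of its speed; a pose out of reach is approached as far as the arm can. A call with a gripper value outside its range is refused whole. The fingers move at their own pace and stop on an object; "force" is the grip in N (left out, the last holds). Time passes only in rows, so rows that repeat a pose let the fingers close. It gives the time, the measured TCP pose, the force, the opening and the grip force at its end, in the units of the state.
- ctrl.read_state(): the state, without advancing time (a new reading comes with each control period).
- optics.camera(name): name is "scene" or "top" or "wrist"; returns a dict with "pixels" (384x512x3 uint8, red, green, blue), "fx", "fy", "cx", "cy" (pixels), "D" ([k1, k2, p1, p2, k3] as OpenCV has them; the pictures are not rectified), "rvec" (rotation vector, rad) and "tvec" (3), from world to camera coordinates, as OpenCV has them; the wrist camera has in their place "T_tool_cam" (4x4, takes a point from camera to tool coordinates, whose origin is the TCP and whose axes are the flange's). Camera axes: x right, y down, z forward; pixel columns grow to the right and rows downward; lengths in m; the calibration is good to about 2 mm. A picture is of the moment at which its call begins: read the wrist's pose just before it. There is no depth.
- ctrl.job_done(): hands the job in; it is judged then, once.
Trained networks look in a picture, given as the dict that the camera call returned (one of the last four; its "shot" number tells which), for a name from the list of things; names that differ only in an ending like _2 or _b are one class to them, and where a whole thing is asked for, a point or a joint stands for the part that bears it (a point fixed in the world has none). Each returns a list of dicts, best first, with "p" (0 to 1); they miss things now and then, are a little off and sometimes report something else, mostly with a low value. They report only what shows in the picture. A call takes as long as a camera call.
- optics.spot_in(picture, thing): "point" ([x, y, z] in m, in world coordinates, good to about 4 mm: the middle of the surface that is visible of it).
- optics.masks_of(picture, thing): "region" (384x512 bool, what is visible of it).
- optics.mark_of(picture, thing): "point" ([x, y, z] in m, in world coordinates, good to about 4 mm: a listed point, or the origin of a listed thing).
The state is a dict: "time": time; "joints": joint angles; "joint_velocities": joint speeds; "joint_efforts": joint torques, N m; "tcp_pos": TCP position; "tcp_rot": TCP orientation; "contact_force": force on the tool from outside, world axes, zero at the start; "ft_torque": the same for the moment, N m; "grip_width": finger opening in m; "finger_force": force on a finger pad.
Only numpy, scipy, OpenCV 4.12 (cv2) and the standard library are available. Lean on these libraries where they do the work, as an engineer would, in place of code of your own. Each camera call takes 0.05 s, during which the arm holds its last target. There are 200 camera calls.

### The job

Flip the red toggle latch on the front of the instrument case fully open, then raise the blue lid until it stands upright by itself. Take the brass step gauge out of the case and lay it down, teeth up, inside the white outline on the green mat, lengthways with the outline; do not drop it, leave the case open and let go of everything, and leave the other things on the bench where they are.

Things in the scene. Friction and masses are not known exactly. Their poses are not given: they have to be found in the camera images.
- case: Grey instrument case fixed to the bench, 140 mm (x) by 220 mm (y) by 70 mm high, walls 8 mm, a flat dark liner inside whose top is 30 mm above the bench. Origin: centre of its underside. Its -x side is the front with the latch; the lid is hinged along the top of its +x side. Inside space 124 by 204 mm.
- latch (a joint): Lever of the over-centre latch, rad: 0 = shut (upright before the lid, its steel bail hooked over the catch on the lid's front edge, lid held down), 1.9 = fully open (lying out towards the case's -x, bail clear). It turns about an axis parallel to the case's y. A spring pulls it shut below about 0.5 rad (2 N at the tip starts it) and throws it fully open beyond about 0.7.
- latch_tip (a point): Top end of the lever, 86 mm from its pivot. The red grip is its last 46 mm, 32 mm wide (along the case's y), 10 mm thick. Shut, it is upright at x -100, y -60 mm in the case's frame, its end 136 mm over the bench, 30 mm before the lid's edge. Catch and bail lie between it and the lid up to 90 mm over the bench; above that, the space behind the grip is free. z: along the lever.
- latch_hinge (a point): Pivot of the latch lever, 30 mm in front of the case at x -100, y -60, z 50 mm in the case's frame.
- lid (a joint): Lid angle, rad: 0 = shut, pi/2 = upright, 1.85 = stop. A stiff friction hinge: the lid (350 g) stays at whatever angle it is left; some 5 to 6 N at the handle lifts it.
- lid_handle (a point): Middle of the lid's round steel bar handle, 12 mm thick, 90 mm long, parallel to the case's y, its axis 42 mm above the lid's top face, 30 mm behind the lid's front edge, 40 mm to +y of its middle; when shut 110 mm in front (-x) of the hinge axis and 50 mm above it. Two small feet carry its ends. Axes turn with the lid: z is its outward normal.
- lid_hinge (a point): Middle of the lid's hinge axis (x 70, y 0, z 70.5 mm in the case's frame; the axis is parallel to the case's y). The lid plate is 140 by 220 mm and 8 mm thick, its top face 78.5 mm above the bench when shut.
- gauge: Brass step gauge, 100 mm long (x), 28 mm wide (y), 30 mm high: a 14 mm base with five square teeth of the same width on top. Origin: centre of its underside, z up through the teeth. About 420 g. It lies teeth up on the case's liner, its length roughly along the case's y.
- mat: Green inspection mat fixed to the bench, 180 mm (x) by 120 mm (y), 4 mm thick, with a white rectangular outline in its middle whose inside is 130 mm (x) by 60 mm (y). Origin: centre of its underside.
- tub: White tub, 84 mm across and 100 mm high, bystander. Origin: centre of its underside.
- driver: Yellow screwdriver 190 mm long lying on the bench, bystander. Its x axis runs along it.
- bracket: Aluminium angle bracket 80 by 50 by 68 mm high, bystander. Origin: centre of its underside.

How it is judged:
By the outcome, as a careful person would: the job done as asked, in the order asked, and still so for the second after the job is handed in, with the robot touching nothing.
It also fails if it takes over 72 s, if anything falls off the work surface, if the arm or the gripper's body presses on something with over 40 N, if the wrist force passes 120 N, or if a joint passes its speed limit or range.

## Working session

There is one attempt and no reset: what is moved stays moved. The work goes in short steps, Python scripts to look and compute and a tool call to move; the robot and the scene stay as the last step left them, time stands still between calls to the robot, and variables do not carry over. Pictures are saved under pics/ and viewed, at most 10 in all, crops included, and the job is handed in when it is done.

Besides the shell and the picture viewer there is one more tool, called after "Request:" as name([rows], argument=value, ...), one row to a line, values as JSON. jog_arm: Moves the arm, as the interface text tells. Its arguments: {"type":"object","properties":{"increments":{"type":"array"},"force":{"type":"number"}},"required":["increments"]}

```bash
mkdir -p pics; cat > h.py <<'E'
import numpy as np, cv2
from plant import ctrl, optics
def save(p,n): cv2.imwrite('pics/'+n+'.png',p['pixels'][:,:,::-1])
def st():
    s=ctrl.read_state(); print({k:np.round(s[k],3).tolist() for k in ['time','tcp_pos','tcp_rot','contact_force','grip_width','finger_force']}); return s
E
python3 - <<'E'
from h import *
st()
P={}
for c in ['scene','top']:
    p=optics.camera(c); P[c]=p; save(p,c+'0')
    for t in ['case','latch_tip','latch_hinge','lid_handle','lid_hinge','mat','tub','driver','bracket','gauge']:
        r=optics.mark_of(p,t)
        print(c,t,[(np.round(a['point'],3).tolist(),round(a['p'],2)) for a in r[:2]])
cv2.imwrite('pics/both0.png',cv2.resize(np.vstack([P['scene']['pixels'],P['top']['pixels']])[:,:,::-1],(400,600)))
E
```

```text
{'time': 0.0, 'tcp_pos': [0.283, -0.612, 0.205], 'tcp_rot': [-3.14, 0.0, 0.433], 'contact_force': [-0.565, -0.948, 0.02], 'grip_width': 0.094, 'finger_force': 0.0}
scene case []
scene latch_tip [([0.544, 0.191, -0.003], 0.5), ([0.446, -0.25, 0.137], 0.48)]
scene latch_hinge [([0.439, -0.246, 0.048], 0.58)]
scene lid_handle [([0.484, -0.14, 0.12], 0.81), ([0.544, 0.194, -0.004], 0.46)]
scene lid_hinge [([0.601, -0.164, 0.074], 0.78)]
scene mat [([0.543, 0.192, -0.003], 0.58), ([0.533, -0.172, 0.003], 0.21)]
scene tub [([0.765, -0.05, -0.001], 0.6)]
scene driver [([0.462, 0.434, 0.002], 0.81)]
scene bracket [([0.501, -0.434, 0.002], 0.73), ([0.439, -0.249, 0.139], 0.65)]
scene gauge []
top case [([0.535, -0.173, -0.005], 0.66)]
top latch_tip [([0.445, -0.248, 0.136], 0.48)]
top latch_hinge [([0.441, -0.246, 0.045], 0.54)]
top lid_handle [([0.491, -0.141, 0.118], 0.58)]
top lid_hinge [([0.443, -0.246, 0.046], 0.62), ([0.598, -0.164, 0.07], 0.6)]
top mat [([0.547, 0.197, 0.004], 0.79)]
top tub [([0.77, -0.049, 0.004], 0.6)]
top driver [([0.462, 0.435, -0.001], 0.86)]
top bracket [([0.504, -0.432, 0.003], 0.65)]
top gauge [([0.442, -0.245, 0.046], 0.2)]
```

View pics/scene0.png

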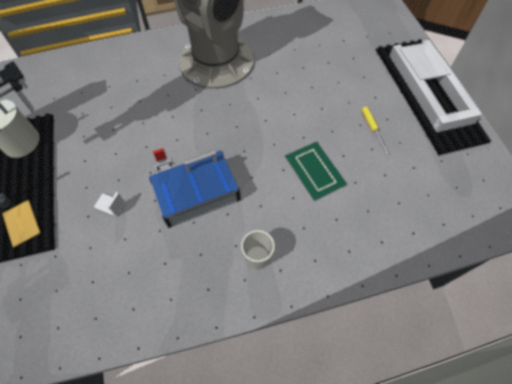

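View pics/top0.png

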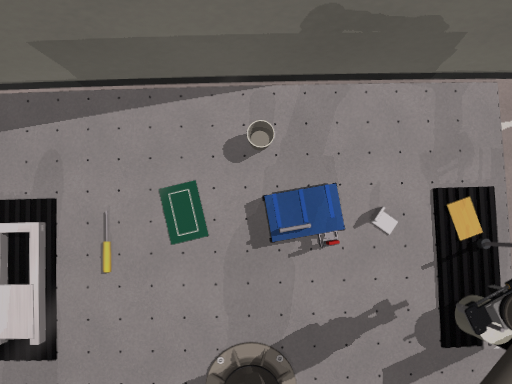

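The scene picture shows the case with its blue lid around (195,187) and the red latch at (160,155) facing the base. The mat is at (315,170) and the tub at (258,247). The top picture agrees, with the case at (303,212) and the latch at (330,242). The case yaw comes out at about 0.13. I'll move above the gap behind the grip with the fingers closed.

Request:
jog_arm([
  {"dx": 32.1, "dy": -25.9, "dz": 0, "yaw": 0.3, "hand": 0},
  {"dx": 32.1, "dy": -25.9, "dz": 0, "yaw": 0.3, "hand": 0},
  {"dx": 32.1, "dy": -25.9, "dz": 0, "yaw": 0.3, "hand": 0},
  {"dx": 32.1, "dy": -25.9, "dz": 0, "yaw": 0.3, "hand": 0},
  {"dx": 32.1, "dy": -25.9, "dz": 0, "yaw": 0.3, "hand": 0},
  {"dx": 32.1, "dy": -25.9, "dz": 0, "yaw": 0.3, "hand": 0},
  {"dx": 32.1, "dy": -25.9, "dz": 0, "yaw": 0.3, "hand": 0},
  {"dx": 32.1, "dy": -25.9, "dz": 0, "yaw": 0.3, "hand": 0},
  {"dx": 32.1, "dy": -25.9, "dz": 0, "yaw": 0.3, "hand": 0},
  {"dx": 32.1, "dy": -25.9, "dz": 0, "yaw": 0.3, "hand": 0},
  {"dx": 32.1, "dy": -25.9, "dz": 0, "yaw": 0.3, "hand": 0},
  {"dx": 32.1, "dy": -25.9, "dz": 0, "yaw": 0.3, "hand": 0},
  {"dx": 32.1, "dy": -25.9, "dz": 0, "yaw": 0.3, "hand": 0},
  {"dx": 32.1, "dy": -25.9, "dz": 0, "yaw": 0.3, "hand": 0},
])

```text
time: 2.5
tcp_pos: [0.4654, -0.2439, 0.2054]
tcp_rot: [3.142, 0.0, 0.131]
contact_force: [0.8, 0.3, 0.0]
grip_width: 0.0003
finger_force: 0.0
```

```bash
python3 - <<'E'
from h import *
st()
p=optics.camera('wrist'); save(p,'w1')
for t in ['latch_tip','latch_hinge','lid_handle','lid_hinge']:
    print(t,[(np.round(a['point'],3).tolist(),round(a['p'],2)) for a in optics.mark_of(p,t)[:2]])
print(p['T_tool_cam'].round(3))
E
```

```text
{'time': 2.5, 'tcp_pos': [0.465, -0.244, 0.205], 'tcp_rot': [3.142, 0.0, 0.131], 'contact_force': [0.837, 0.345, 0.041], 'grip_width': 0.0, 'finger_force': 0.0}
latch_tip [([0.441, -0.247, 0.134], 0.82)]
latch_hinge [([0.447, -0.247, 0.048], 0.89)]
lid_handle [([0.485, -0.137, 0.119], 0.59)]
lid_hinge [([0.602, -0.167, 0.071], 0.89)]
[[-0.001 -0.966 -0.259  0.076]
 [ 1.    -0.    -0.001 -0.001]
 [ 0.001 -0.259  0.966 -0.177]
 [ 0.     0.     0.     1.   ]]
```

View pics/w1.png

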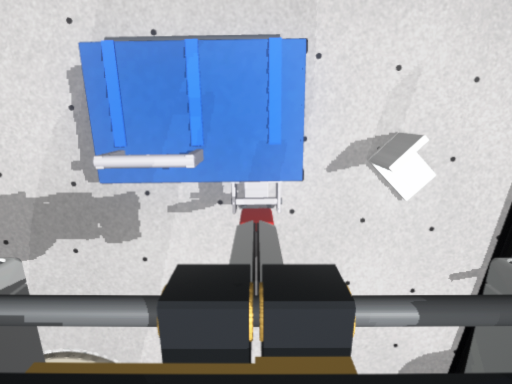

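The wrist picture shows the red grip at (257,215), right in front of the closed fingers, with the lid edge at row 180. The tip is 23 mm behind the TCP along x. I'll descend and pull towards -x.

Request:
jog_arm([
  {"dz": 4, "hand": 0},
  {"dz": 7, "hand": 0},
  {"dz": 9, "hand": 0},
  {"dz": 10.3, "hand": 0},
  {"dz": 10.3, "hand": 0},
  {"dx": -1, "dz": 10.3, "hand": 0},
  {"dx": -1.6, "dz": 10.3, "hand": 0},
  {"dx": -2.2, "dz": 10.3, "hand": 0},
  {"dx": -2.8, "dz": 10.3, "hand": 0},
  {"dx": -3.4, "dz": 10.3, "hand": 0},
  {"dx": -4, "dz": 10.3, "hand": 0},
  {"dx": -4.6, "dz": 10.3, "hand": 0},
  {"dx": -5.2, "dz": 10.3, "hand": 0},
  {"dx": -5.8, "dz": 10.3, "hand": 0},
  {"dx": -6.4, "dz": 10.3, "hand": 0},
  {"dx": -7, "dz": 10.3, "hand": 0},
  {"dx": -7.6, "dz": 10.3, "hand": 0},
  {"dx": -8.2, "dz": 10.3, "hand": 0},
  {"dx": -8.2, "dz": 10.3, "hand": 0},
  {"dx": -8.2, "dz": 10.3, "hand": 0},
])

```text
validation failed for argument at $.in...
```

```bash
python3 - <<'E'
from h import *
st()
p=optics.camera('top'); save(p,'t2')
for t in ['latch_tip','lid_handle']:
    print(t,[(np.round(a['point'],3).tolist(),round(a['p'],2)) for a in optics.mark_of(p,t)[:2]])
p=optics.camera('scene'); 
for t in ['latch_tip','lid_handle']:
    print(t,[(np.round(a['point'],3).tolist(),round(a['p'],2)) for a in optics.mark_of(p,t)[:2]])
cv2.imwrite('pics/s2.png',cv2.resize(p['pixels'][110:260,100:300,::-1],None,fx=3,fy=3))
E
```

```text
{'time': 2.75, 'tcp_pos': [0.466, -0.243, 0.205], 'tcp_rot': [-3.142, 0.0, 0.132], 'contact_force': [-0.425, -0.146, 0.512], 'grip_width': 0.0, 'finger_force': 0.0}
latch_tip []
lid_handle [([0.49, -0.143, 0.117], 0.84)]
latch_tip [([0.44, -0.246, 0.141], 0.61)]
lid_handle []
```

View pics/s2.png

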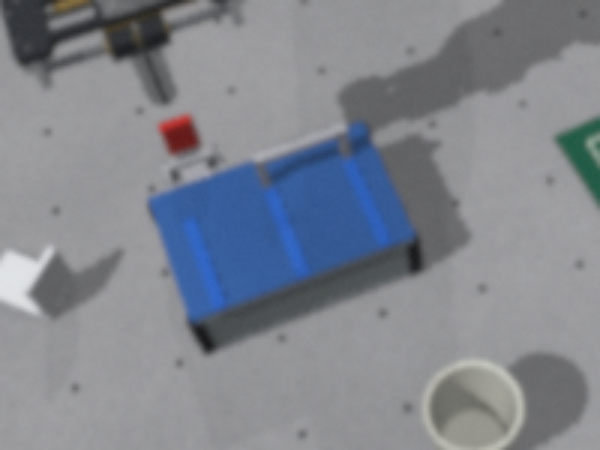

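The jog was refused, probably because every row needs all the keys, so the arm has not moved. The picture shows the red grip at (180,135), still shut. I'll repeat with full rows.

Request:
jog_arm([
  {"dx": 0, "dy": 0, "dz": 4, "yaw": 0, "hand": 0},
  {"dx": 0, "dy": 0, "dz": 7, "yaw": 0, "hand": 0},
  {"dx": 0, "dy": 0, "dz": 9, "yaw": 0, "hand": 0},
  {"dx": 0, "dy": 0, "dz": 10.3, "yaw": 0, "hand": 0},
  {"dx": 0, "dy": 0, "dz": 10.3, "yaw": 0, "hand": 0},
  {"dx": -1, "dy": 0, "dz": 10.3, "yaw": 0, "hand": 0},
  {"dx": -1.6, "dy": 0, "dz": 10.3, "yaw": 0, "hand": 0},
  {"dx": -2.2, "dy": 0, "dz": 10.3, "yaw": 0, "hand": 0},
  {"dx": -2.8, "dy": 0, "dz": 10.3, "yaw": 0, "hand": 0},
  {"dx": -3.4, "dy": 0, "dz": 10.3, "yaw": 0, "hand": 0},
  {"dx": -4, "dy": 0, "dz": 10.3, "yaw": 0, "hand": 0},
  {"dx": -4.6, "dy": 0, "dz": 10.3, "yaw": 0, "hand": 0},
  {"dx": -5.2, "dy": 0, "dz": 10.3, "yaw": 0, "hand": 0},
  {"dx": -5.8, "dy": 0, "dz": 10.3, "yaw": 0, "hand": 0},
  {"dx": -6.4, "dy": 0, "dz": 10.3, "yaw": 0, "hand": 0},
  {"dx": -7, "dy": 0, "dz": 10.3, "yaw": 0, "hand": 0},
  {"dx": -7.6, "dy": 0, "dz": 10.3, "yaw": 0, "hand": 0},
  {"dx": -8.2, "dy": 0, "dz": 10.3, "yaw": 0, "hand": 0},
  {"dx": -8.2, "dy": 0, "dz": 10.3, "yaw": 0, "hand": 0},
  {"dx": -8.2, "dy": 0, "dz": 10.3, "yaw": 0, "hand": 0},
])

```text
time: 5.05
tcp_pos: [0.3847, -0.2539, 0.1026]
tcp_rot: [3.142, -0.0, 0.133]
contact_force: [0.2, 0.1, 0.3]
grip_width: 0.0001
finger_force: 0.0
```

```bash
python3 - <<'E'
from h import *
s=st(); print(np.round(s['joints'],2))
for c in ['scene','wrist','top']:
  p=optics.camera(c); save(p,c+'3')
  for t in ['latch_tip']:
    print(c,t,[(np.round(a['point'],3).tolist(),round(a['p'],2)) for a in optics.mark_of(p,t)[:2]])
E
```

```text
{'time': 5.05, 'tcp_pos': [0.385, -0.254, 0.103], 'tcp_rot': [3.142, -0.0, 0.133], 'contact_force': [0.202, 0.097, 0.259], 'grip_width': 0.0, 'finger_force': 0.0}
[ 0.5   0.21 -0.06  2.17  0.02  0.76 -1.01]
scene latch_tip [([0.364, -0.257, 0.023], 0.44)]
wrist latch_tip [([0.36, -0.258, 0.02], 0.82)]
top latch_tip [([0.361, -0.259, 0.02], 0.62)]
```

The latch is fully open: the tip's height of 0.022 m matches 1.9 rad. Next I'll go to the handle, turned so the fingers straddle the bar.

Request:
jog_arm([
  {"dx": 0, "dy": 0, "dz": -4, "yaw": 0, "hand": 5},
  {"dx": 0, "dy": 0, "dz": -6.5, "yaw": -0.15, "hand": 5},
  {"dx": 3, "dy": -2.5, "dz": -6.5, "yaw": -0.3, "hand": 5},
  {"dx": 6, "dy": -5, "dz": -6.5, "yaw": -0.45, "hand": 5},
  {"dx": 9, "dy": -7.5, "dz": -6.5, "yaw": -0.6, "hand": 5},
  {"dx": 11.8, "dy": -9.9, "dz": -6.5, "yaw": -0.75, "hand": 5},
  {"dx": 11.8, "dy": -9.9, "dz": -6.5, "yaw": -0.9, "hand": 5},
  {"dx": 11.8, "dy": -9.9, "dz": -6.5, "yaw": -1.05, "hand": 5},
  {"dx": 11.8, "dy": -9.9, "dz": -6.5, "yaw": -1.2, "hand": 5},
  {"dx": 11.8, "dy": -9.9, "dz": -6.5, "yaw": -1.35, "hand": 5},
  {"dx": 11.8, "dy": -9.9, "dz": -6.5, "yaw": -1.5, "hand": 5},
  {"dx": 11.8, "dy": -9.9, "dz": -6.5, "yaw": -1.57, "hand": 5},
  {"dx": 11.8, "dy": -9.9, "dz": -6.5, "yaw": -1.57, "hand": 5},
  {"dx": 11.8, "dy": -9.9, "dz": -4, "yaw": -1.57, "hand": 5},
  {"dx": 11.8, "dy": -9.9, "dz": -2, "yaw": -1.57, "hand": 5},
  {"dx": 11.8, "dy": -9.9, "dz": 0, "yaw": -1.57, "hand": 5},
  {"dx": 11.8, "dy": -9.9, "dz": 0, "yaw": -1.57, "hand": 5},
])

```text
time: 7.05
tcp_pos: [0.487, -0.1397, 0.1004]
tcp_rot: [-3.138, -0.002, 1.701]
contact_force: [-0.7, -0.2, -0.4]
grip_width: 0.0498
finger_force: 0.0
```

Request:
jog_arm([
  {"dx": 0, "dy": 0, "dz": 0, "yaw": 0, "hand": 0.8},
  {"dx": 0, "dy": 0, "dz": 0, "yaw": 0, "hand": 0.8},
  {"dx": 0, "dy": 0, "dz": 0, "yaw": 0, "hand": 0.8},
  {"dx": 0, "dy": 0, "dz": 0, "yaw": 0, "hand": 0.8},
  {"dx": 0, "dy": 0, "dz": 0, "yaw": 0, "hand": 0.8},
  {"dx": 0, "dy": 0, "dz": 0, "yaw": 0, "hand": 0.8},
  {"dx": 0, "dy": 0, "dz": 0, "yaw": 0, "hand": 0.8},
], force=15)

```text
time: 7.75
tcp_pos: [0.4878, -0.1403, 0.1027]
tcp_rot: [-3.14, 0.0, 1.702]
contact_force: [-6.1, -0.6, 8.6]
grip_width: 0.0114
finger_force: 15.0
```

Request:
jog_arm([
  {"dx": 0, "dy": 0.2, "dz": -0.5, "yaw": 0, "hand": 0.8},
  {"dx": 0, "dy": 0.55, "dz": -1.07, "yaw": 0, "hand": 0.8},
  {"dx": 0, "dy": 1.21, "dz": -2.09, "yaw": 0, "hand": 0.8},
  {"dx": 0, "dy": 1.97, "dz": -3.03, "yaw": 0, "hand": 0.8},
  {"dx": 0, "dy": 2.82, "dz": -3.89, "yaw": 0, "hand": 0.8},
  {"dx": 0, "dy": 3.74, "dz": -4.66, "yaw": 0, "hand": 0.8},
])

```text
time: 8.35
tcp_pos: [0.5224, -0.1356, 0.1496]
tcp_rot: [-3.135, -0.001, 1.702]
contact_force: [-21.4, -1.4, 16.3]
grip_width: 0.0113
finger_force: 15.0
```

The force is radially outward from the hinge, so the path runs slightly inside the true arc. I'll ease outward and check.

Request:
jog_arm([
  {"dx": 0, "dy": -0.12, "dz": -0.16, "yaw": 0, "hand": 0.8},
  {"dx": 0, "dy": -0.24, "dz": -0.32, "yaw": 0, "hand": 0.8},
  {"dx": 0, "dy": -0.24, "dz": -0.32, "yaw": 0, "hand": 0.8},
])

```text
time: 8.65
tcp_pos: [0.5246, -0.1352, 0.1526]
tcp_rot: [3.139, -0.0, 1.703]
contact_force: [8.6, 0.3, -10.9]
grip_width: 0.0115
finger_force: 15.0
```

Request:
jog_arm([
  {"dx": 0, "dy": 0.5, "dz": -0.25, "yaw": 0, "hand": 0.8},
  {"dx": 0, "dy": 1.1, "dz": -0.59, "yaw": 0, "hand": 0.8},
  {"dx": 0, "dy": 2.19, "dz": -1.17, "yaw": 0, "hand": 0.8},
  {"dx": 0, "dy": 3.33, "dz": -1.64, "yaw": 0, "hand": 0.8},
  {"dx": 0, "dy": 4.52, "dz": -2.0, "yaw": 0, "hand": 0.8},
  {"dx": 0, "dy": 5.72, "dz": -2.25, "yaw": 0, "hand": 0.8},
  {"dx": 0, "dy": 5.72, "dz": -2.25, "yaw": 0, "hand": 0.8},
])

```text
time: 9.35
tcp_pos: [0.5816, -0.1278, 0.1758]
tcp_rot: [3.14, 0.0, 1.703]
contact_force: [-0.1, -0.9, 8.6]
grip_width: 0.0115
finger_force: 15.0
```

Request:
jog_arm([
  {"dx": 0, "dy": 0.6, "dz": -0.12, "yaw": 0, "hand": 0.8},
  {"dx": 0, "dy": 1.23, "dz": -0.19, "yaw": 0, "hand": 0.8},
  {"dx": 0, "dy": 2.47, "dz": -0.18, "yaw": 0, "hand": 0.8},
  {"dx": 0, "dy": 3.71, "dz": -0.06, "yaw": 0, "hand": 0.8},
  {"dx": 0, "dy": 4.93, "dz": 0.2, "yaw": 0, "hand": 0.8},
  {"dx": 0, "dy": 6.11, "dz": 0.57, "yaw": 0, "hand": 0.8},
  {"dx": 0, "dy": 7.25, "dz": 1.06, "yaw": 0, "hand": 0.8},
  {"dx": 0, "dy": 7.8, "dz": 1.35, "yaw": 0, "hand": 0.8},
  {"dx": 0, "dy": 7.8, "dz": 1.35, "yaw": 0, "hand": 0.8},
])

```text
time: 10.25
tcp_pos: [0.6582, -0.1175, 0.1605]
tcp_rot: [3.141, -0.0, 1.703]
contact_force: [3.1, -0.8, -2.3]
grip_width: 0.0112
finger_force: 15.0
```

Request:
jog_arm([
  {"dx": 0, "dy": 0, "dz": 0, "yaw": 0, "hand": 2.6},
  {"dx": 0, "dy": 0, "dz": 0, "yaw": 0, "hand": 2.6},
  {"dx": 0, "dy": 0, "dz": 0, "yaw": 0, "hand": 2.6},
  {"dx": 0, "dy": 0, "dz": -2, "yaw": 0, "hand": 2.6},
  {"dx": 0, "dy": 0, "dz": -4, "yaw": 0, "hand": 2.6},
  {"dx": 0, "dy": 0, "dz": -7, "yaw": 0, "hand": 2.6},
  {"dx": 0, "dy": 0, "dz": -11, "yaw": 0, "hand": 2.6},
  {"dx": 0, "dy": 0, "dz": -13, "yaw": 0, "hand": 2.6},
  {"dx": -2, "dy": -4, "dz": -13, "yaw": 0, "hand": 2.6},
  {"dx": -2, "dy": -9, "dz": -13, "yaw": 0, "hand": 2.6},
  {"dx": -2, "dy": -13, "dz": -13, "yaw": 0, "hand": 2.6},
  {"dx": -2, "dy": -13, "dz": -13, "yaw": 0, "hand": 2.6},
  {"dx": -2, "dy": -13, "dz": -13, "yaw": 0, "hand": 2.6},
])

```text
time: 11.55
tcp_pos: [0.5305, -0.155, 0.2922]
tcp_rot: [3.14, 0.001, 1.702]
contact_force: [1.6, 0.8, 0.2]
grip_width: 0.0263
finger_force: 0.0
```

```bash
python3 - <<'E'
from h import *
s=st()
for c in ['wrist','top']:
  p=optics.camera(c); save(p,c+'4')
  for t in ['gauge','lid_handle','case','mat','latch_tip']:
    print(c,t,[(np.round(a['point'],3).tolist(),round(a['p'],2)) for a in optics.mark_of(p,t)[:2]])
  if c=='wrist':
    print('spot',[(np.round(a['point'],3).tolist(),round(a['p'],2)) for a in optics.spot_in(p,'gauge')[:2]])
    m=optics.masks_of(p,'gauge')
    if m:
        pts=np.argwhere(m[0]['region'])[:,::-1].astype(np.float32); print(m[0]['p'],cv2.minAreaRect(pts))
E
```

```text
{'time': 11.55, 'tcp_pos': [0.53, -0.155, 0.292], 'tcp_rot': [3.14, 0.001, 1.702], 'contact_force': [1.591, 0.795, 0.233], 'grip_width': 0.026, 'finger_force': 0.0}
wrist gauge [([0.528, -0.187, 0.03], 0.61)]
wrist lid_handle [([0.448, -0.246, 0.047], 0.71), ([0.659, -0.117, 0.173], 0.66)]
wrist case [([0.534, -0.175, 0.001], 0.61)]
wrist mat []
wrist latch_tip [([0.362, -0.26, 0.02], 0.64)]
spot [([0.526, -0.183, 0.055], 0.61)]
0.93 ((249.85153198242188, 186.886474609375), (22.599994659423828, 68.8572998046875), 82.40535736083984)
top gauge []
top lid_handle [([0.659, -0.116, 0.171], 0.59), ([0.501, -0.433, -0.002], 0.39)]
top case [([0.534, -0.177, -0.003], 0.9)]
top mat [([0.548, 0.197, 0.001], 0.73)]
top latch_tip []
```

View pics/wrist4.png

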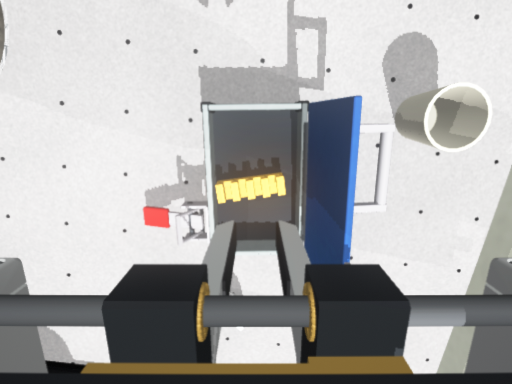

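The wrist picture shows the case open and the lid upright at (335,180). The gauge is at (250,187), lying teeth up along the case's x rather than its y, tilted about 8°. I'll work out its angle and the mat outline's angle.

```bash
cat >> h.py <<'E'
from scipy.spatial.transform import Rotation as Ro
def unproj(p,uv,z,s=None):
    K=np.array([[p['fx'],0,p['cx']],[0,p['fy'],p['cy']],[0,0,1]])
    n=cv2.undistortPoints(np.float64(uv).reshape(-1,1,2),K,np.float64(p['D'])).reshape(-1,2)
    d=np.c_[n,np.ones(len(n))]
    if 'T_tool_cam' in p:
        T=np.eye(4); T[:3,:3]=Ro.from_euler('xyz',s['tcp_rot']).as_matrix(); T[:3,3]=s['tcp_pos']; T=T@p['T_tool_cam']
        R,c=T[:3,:3],T[:3,3]
    else:
        R=cv2.Rodrigues(np.float64(p['rvec']))[0].T; c=-R@np.ravel(p['tvec'])
    d=d@R.T
    return c+d*((z-c[2])/d[:,2])[:,None]
def rect(P):
    (c,(a,b),g)=cv2.minAreaRect(P[:,:2].astype(np.float32)*1000)
    if a<b: a,b,g=b,a,g+90
    return np.round(c,1),round(a,1),round(b,1),round(np.deg2rad((g+90)%180-90),3)
E
python3 - <<'E'
from h import *
s=ctrl.read_state(); p=optics.camera('wrist')
m=optics.masks_of(p,'gauge')[0]['region']
q=p['pixels'].astype(int); m2=(q[:,:,0]-q[:,:,2]>90)&(q[:,:,1]-q[:,:,2]>60); 
m2[:, :190]=0; m2[:,310:]=0; m2[:150]=0; m2[215:]=0
for mm in (m,m2): print('gauge',rect(unproj(p,np.argwhere(mm)[:,::-1],.055,s)))
p=optics.camera('top'); g=optics.masks_of(p,'mat')[0]['region']
print('mat',rect(unproj(p,np.argwhere(g)[:,::-1],.004)))
q=p['pixels'].astype(int); w=g&(q.min(2)>110); P=unproj(p,np.argwhere(w)[:,::-1],.004); print('outline',w.sum(),rect(P))
print(np.round(s['joints'],2))
E
```

```text
gauge (array([ 525.2, -178.7]), 101.5, 35.0, np.float64(0.269))
gauge (array([ 526.7, -180.8]), 101.2, 33.2, np.float64(0.266))
mat (array([544.3, 198.5]), 181.0, 121.4, np.float64(0.217))
outline 136 (array([541.8, 210.7]), 134.9, 96.6, np.float64(0.212))
[ 0.46  0.18 -0.34  1.76  0.06  1.22  0.24]
```

Request:
jog_arm([
  {"dx": -1, "dy": 0, "dz": 0, "yaw": -0.15, "hand": 6},
  {"dx": -2, "dy": -0.4, "dz": 0, "yaw": -0.3, "hand": 6},
  {"dx": -2.8, "dy": -0.7, "dz": 0, "yaw": -0.45, "hand": 6},
  {"dx": -2.8, "dy": -0.7, "dz": 0, "yaw": -0.6, "hand": 6},
  {"dx": -2.8, "dy": -0.7, "dz": 0, "yaw": -0.75, "hand": 6},
  {"dx": -2.8, "dy": -0.7, "dz": 0, "yaw": -0.9, "hand": 6},
  {"dx": -2.8, "dy": -0.7, "dz": 0, "yaw": -1.05, "hand": 6},
  {"dx": -2.8, "dy": -0.7, "dz": 0, "yaw": -1.2, "hand": 6},
  {"dx": -2.8, "dy": -0.7, "dz": 0, "yaw": -1.35, "hand": 6},
  {"dx": -2.8, "dy": -0.7, "dz": 3, "yaw": -1.5, "hand": 6},
  {"dx": -2.8, "dy": -0.7, "dz": 7, "yaw": -1.65, "hand": 6},
  {"dx": -2.8, "dy": -0.7, "dz": 12, "yaw": -1.707, "hand": 6},
  {"dx": -2.8, "dy": -0.7, "dz": 16, "yaw": -1.707, "hand": 6},
  {"dx": -2.8, "dy": -0.7, "dz": 16, "yaw": -1.707, "hand": 6},
  {"dx": -2.8, "dy": -0.7, "dz": 16, "yaw": -1.707, "hand": 6},
])

```text
time: 13.95
tcp_pos: [0.5279, -0.1832, 0.1321]
tcp_rot: [3.141, -0.0, -2.874]
contact_force: [-0.0, -0.4, 1.5]
grip_width: 0.06
finger_force: 0.0
```

```bash
python3 - <<'E'
from h import *
s=st(); p=optics.camera('wrist'); save(p,'wrist5')
print(np.round(s['joints'],2))
for t in ['gauge','lid_handle']: print([(np.round(a['point'],3).tolist(),round(a['p'],2)) for a in optics.mark_of(p,t)[:2]])
E
```

```text
{'time': 13.95, 'tcp_pos': [0.528, -0.183, 0.132], 'tcp_rot': [3.141, -0.0, -2.874], 'contact_force': [-0.003, -0.449, 1.507], 'grip_width': 0.06, 'finger_force': 0.0}
[ 0.62  0.36 -0.49  1.91  0.21  0.92  1.87]
[([0.53, -0.187, 0.03], 0.8)]
[]
```

View pics/wrist5.png

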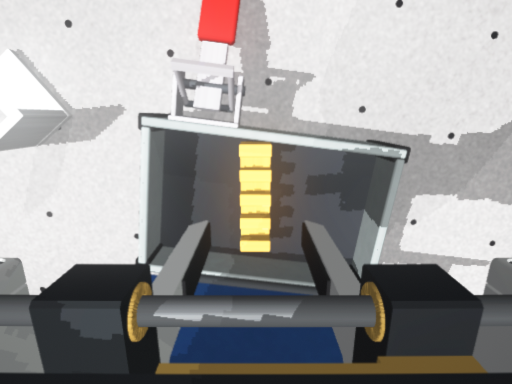

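The gauge is at column 255, centred between the fingers, and its five teeth line up with the tool's x. I'll descend and grip.

Request:
jog_arm([
  {"dx": 0, "dy": 0, "dz": 4, "yaw": 0, "hand": 6},
  {"dx": 0, "dy": 0, "dz": 7, "yaw": 0, "hand": 6},
  {"dx": 0, "dy": 0, "dz": 9, "yaw": 0, "hand": 6},
  {"dx": 0, "dy": 0, "dz": 9.7, "yaw": 0, "hand": 6},
  {"dx": 0, "dy": 0, "dz": 9.7, "yaw": 0, "hand": 6},
  {"dx": 0, "dy": 0, "dz": 9.7, "yaw": 0, "hand": 2},
  {"dx": 0, "dy": 0, "dz": 9.7, "yaw": 0, "hand": 2},
  {"dx": 0, "dy": 0, "dz": 9.7, "yaw": 0, "hand": 2},
  {"dx": 0, "dy": 0, "dz": 9.7, "yaw": 0, "hand": 2},
  {"dx": 0, "dy": 0, "dz": 9.7, "yaw": 0, "hand": 2},
  {"dx": 0, "dy": 0, "dz": 9.7, "yaw": 0, "hand": 2},
], force=40)

```text
time: 15.2
tcp_pos: [0.5279, -0.1834, 0.0348]
tcp_rot: [-3.141, 0.0, -2.874]
contact_force: [-1.6, -0.8, 7.2]
grip_width: 0.0277
finger_force: 40.0
```

Request:
jog_arm([
  {"dx": 0, "dy": 0, "dz": -1, "yaw": 0, "hand": 2},
  {"dx": 0, "dy": 0, "dz": -3, "yaw": 0, "hand": 2},
  {"dx": 0, "dy": 0, "dz": -6, "yaw": 0, "hand": 2},
  {"dx": 0, "dy": 0, "dz": -9, "yaw": 0, "hand": 2},
  {"dx": 0, "dy": 0, "dz": -12, "yaw": 0, "hand": 2},
  {"dx": 0, "dy": 0, "dz": -15, "yaw": 0, "hand": 2},
  {"dx": -1, "dy": 3, "dz": -15, "yaw": 0.053, "hand": 2},
  {"dx": -2, "dy": 6, "dz": -15, "yaw": 0.053, "hand": 2},
  {"dx": -3.3, "dy": 10, "dz": -15, "yaw": 0.053, "hand": 2},
  {"dx": -4.6, "dy": 14, "dz": -15, "yaw": 0.053, "hand": 2},
  {"dx": -5.9, "dy": 18, "dz": -15, "yaw": 0.053, "hand": 2},
  {"dx": -7.2, "dy": 22, "dz": -15, "yaw": 0.053, "hand": 2},
  {"dx": -8.5, "dy": 26, "dz": -15, "yaw": 0.053, "hand": 2},
  {"dx": -9.8, "dy": 30, "dz": -15, "yaw": 0.053, "hand": 2},
  {"dx": -11, "dy": 34, "dz": -14, "yaw": 0.053, "hand": 2},
  {"dx": -11.8, "dy": 36.2, "dz": -12, "yaw": 0.053, "hand": 2},
  {"dx": -11.8, "dy": 36.2, "dz": -10, "yaw": 0.053, "hand": 2},
  {"dx": -11.8, "dy": 36.2, "dz": -10, "yaw": 0.053, "hand": 2},
  {"dx": -11.8, "dy": 36.2, "dz": -10, "yaw": 0.053, "hand": 2},
])

```text
time: 17.1
tcp_pos: [0.5454, 0.1965, 0.1347]
tcp_rot: [-3.141, -0.001, -2.927]
contact_force: [-0.7, 1.0, -3.6]
grip_width: 0.028
finger_force: 40.0
```

```bash
python3 - <<'E'
from h import *
s=st(); p=optics.camera('wrist'); save(p,'wrist6')
for t in ['gauge','mat']: print([(np.round(a['point'],3).tolist(),round(a['p'],2)) for a in optics.mark_of(p,t)[:2]])
m=optics.masks_of(p,'gauge')[0]['region']; print('gauge',rect(unproj(p,np.argwhere(m)[:,::-1],s['tcp_pos'][2]+.025,s)))
g=optics.masks_of(p,'mat')[0]['region']; print('mat',rect(unproj(p,np.argwhere(g)[:,::-1],.004,s)))
q=p['pixels'].astype(int); w=cv2.erode(g.astype(np.uint8),np.ones((5,5)))>0; w&=(q.min(2)>120); P=unproj(p,np.argwhere(w)[:,::-1],.004,s); print('outline',w.sum(),rect(P))
c=np.array([[.546,.197]])
E
```

```text
{'time': 17.1, 'tcp_pos': [0.545, 0.197, 0.135], 'tcp_rot': [-3.141, -0.001, -2.927], 'contact_force': [-0.698, 1.004, -3.561], 'grip_width': 0.028, 'finger_force': 39.998}
[]
[]
gauge (array([532.2, 195. ]), 82.9, 27.6, np.float64(0.214))Traceback (most recent call last):
  File "<stdin>", line 5, in <module>
IndexError: list index out of range
```

View pics/wrist6.png

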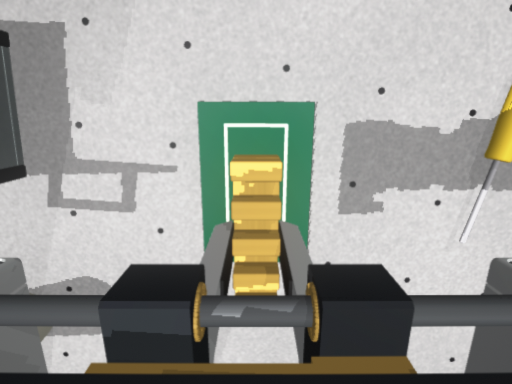

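The gauge is at column 256, and the outline spans columns 225–288, so it is centred sideways and parallel. I'll check the lengthways position from the outline edge at row 125 and the gauge end at row 156.

```bash
python3 - <<'E'
from h import *
s=ctrl.read_state(); p=optics.camera('wrist')
R=Ro.from_euler('xyz',s['tcp_rot']).as_matrix()
f=lambda uv,z:np.round((unproj(p,uv,z,s)-s['tcp_pos'])@R*100,2)
print(f([[256,102],[256,126],[228,130],[286,130],[201,110],[313,110],[207,230],[308,230]],.004))
print(f([[256,156]],s['tcp_pos'][2]+.026))
E
```

```text
[[ 8.73  0.18 13.11]
 [ 6.37  0.18 13.12]
 [ 5.97 -2.71 13.12]
 [ 5.97  3.28 13.12]
 [ 7.96 -5.4  13.12]
 [ 7.96  5.97 13.12]
 [-5.07 -5.36 13.13]
 [-5.09  6.06 13.13]]
[[ 5.37  0.16 -2.61]]
```

Request:
jog_arm([
  {"dx": -0.5, "dy": 0.2, "dz": 3, "yaw": 0, "hand": 2},
  {"dx": -0.5, "dy": 0.2, "dz": 6, "yaw": 0, "hand": 2},
  {"dx": -0.5, "dy": 0.2, "dz": 8.5, "yaw": 0, "hand": 2},
  {"dx": -0.5, "dy": 0.2, "dz": 10.5, "yaw": 0, "hand": 2},
  {"dx": -0.5, "dy": 0.2, "dz": 11.6, "yaw": 0, "hand": 2},
  {"dx": -0.5, "dy": 0.2, "dz": 12.1, "yaw": 0, "hand": 2},
  {"dx": -0.5, "dy": 0.2, "dz": 12.3, "yaw": 0, "hand": 2},
  {"dx": -0.5, "dy": 0.2, "dz": 12.4, "yaw": 0, "hand": 2},
  {"dx": -0.5, "dy": 0.2, "dz": 12.5, "yaw": 0, "hand": 2},
  {"dx": -0.5, "dy": 0.2, "dz": 12.5, "yaw": 0, "hand": 2},
  {"dx": -0.5, "dy": 0.2, "dz": 12.5, "yaw": 0, "hand": 2},
])

```text
time: 18.5
tcp_pos: [0.5502, 0.2001, 0.0097]
tcp_rot: [3.142, 0.001, -2.927]
contact_force: [0.4, -0.3, -5.4]
grip_width: 0.0278
finger_force: 40.0
```

Request:
jog_arm([
  {"dx": 0, "dy": 0, "dz": 0.05, "yaw": 0, "hand": 2},
  {"dx": 0, "dy": 0, "dz": 0.1, "yaw": 0, "hand": 2},
  {"dx": 0, "dy": 0, "dz": 0.1, "yaw": 0, "hand": 2},
  {"dx": 0, "dy": 0, "dz": 0.1, "yaw": 0, "hand": 2},
])

```text
time: 18.9
tcp_pos: [0.5501, 0.2001, 0.0088]
tcp_rot: [-3.141, 0.0, -2.926]
contact_force: [-1.7, -1.1, 5.4]
grip_width: 0.0276
finger_force: 40.0
```

Contact is made: the vertical force went from -5 to +5 N. I'll release to a small opening first, then lift.

Request:
jog_arm([
  {"dx": 0, "dy": 0, "dz": 0, "yaw": 0, "hand": 3.2},
  {"dx": 0, "dy": 0, "dz": 0, "yaw": 0, "hand": 4},
  {"dx": 0, "dy": 0, "dz": 0, "yaw": 0, "hand": 5},
  {"dx": 0, "dy": 0, "dz": 0, "yaw": 0, "hand": 5},
  {"dx": 0, "dy": 0, "dz": 0, "yaw": 0, "hand": 5},
  {"dx": 0, "dy": 0, "dz": -2, "yaw": 0, "hand": 5},
  {"dx": 0, "dy": 0, "dz": -5, "yaw": 0, "hand": 5},
  {"dx": 0, "dy": 0, "dz": -9, "yaw": 0, "hand": 5},
  {"dx": 0, "dy": 0, "dz": -13, "yaw": 0, "hand": 5},
  {"dx": 0, "dy": 0, "dz": -17, "yaw": 0, "hand": 5},
  {"dx": 0, "dy": 0, "dz": -20, "yaw": 0, "hand": 5},
  {"dx": 0, "dy": 0, "dz": -20, "yaw": 0, "hand": 5},
  {"dx": 0, "dy": 0, "dz": -20, "yaw": 0, "hand": 5},
])

```text
time: 20.2
tcp_pos: [0.5502, 0.1999, 0.2086]
tcp_rot: [-3.141, 0.001, -2.927]
contact_force: [-0.2, 0.1, -0.0]
grip_width: 0.05
finger_force: 0.0
```

```bash
python3 - <<'E'
from h import *
st(); a=optics.camera('wrist'); b=optics.camera('scene')
for t in ['gauge','lid_handle','latch_tip']: print([(np.round(x['point'],3).tolist(),round(x['p'],2)) for x in optics.mark_of(b,t)[:2]])
cv2.imwrite('pics/end.png',cv2.resize(np.hstack([a['pixels'],b['pixels']])[:,:,::-1],(800,300)))
E
```

```text
{'time': 20.2, 'tcp_pos': [0.55, 0.2, 0.209], 'tcp_rot': [-3.141, 0.001, -2.927], 'contact_force': [-0.206, 0.145, -0.027], 'grip_width': 0.05, 'finger_force': 0.0}
[([0.544, 0.2, 0.007], 0.84)]
[([0.657, -0.114, 0.176], 0.83)]
[([0.363, -0.258, 0.026], 0.83)]
```

View pics/end.png

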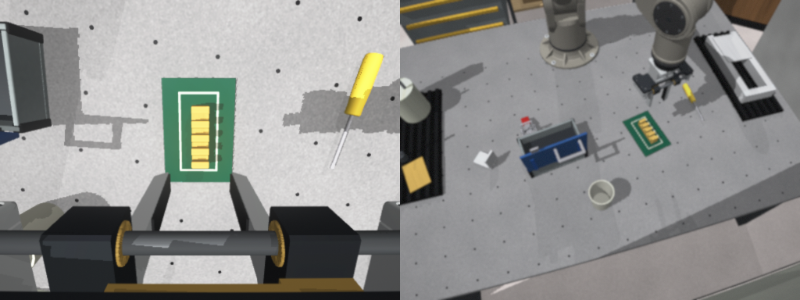

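The gauge lies within the outline, which spans about rows 92–170 in the left half, with the teeth at rows 106–168. I'll confirm the lengthways margins numerically before handing in.

```bash
python3 - <<'E'
from h import *
s=ctrl.read_state(); p=optics.camera('wrist'); R=Ro.from_euler('xyz',s['tcp_rot']).as_matrix()
m=optics.masks_of(p,'gauge')[0]['region']
q=p['pixels'].astype(int); w=(q.min(2)>150); w[:105]=0; w[228:]=0; w[:,:222]=0; w[:,285:]=0
for n,k,z in (('gauge',m,.034),('outline',w,.004)):
    P=(unproj(p,np.argwhere(k)[:,::-1],z,s)-s['tcp_pos'])@R*100
    print(n,k.sum(),np.percentile(P[:,:2],[0.5,99.5],axis=0).round(2).tolist(),rect(P*10))
E
```

```text
gauge 1870 [[-4.74, -1.31], [5.2, 1.56]] (array([2313.6, 1275.6]), 99410.3, 29068.9, np.float64(0.001))
outline 955 [[-6.4, -3.46], [7.12, 3.25]] (array([ 3165.1, -1088.7]), 136306.8, 66980.3, np.float64(0.003))
```

The margins are at least 13 mm at the ends and about 15 mm at the sides, and the gauge is parallel to the outline. I'm handing in.

```bash
python3 -c "
from h import *
print(ctrl.job_done())"
```

```text
the job is handed in; nothing more can be done
None
```

The job is handed in at about 20 s of the 72 s: the latch is fully open, the lid stands upright just past vertical, the gauge lies teeth up and lengthways inside the outline with at least 13 mm to spare at each end, the gripper is clear of everything, and the other things were not touched.

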